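# Pull the fume extractor's filter and show it to the inspection camera

### The arm

A 6-joint arm with a two-finger parallel gripper is mounted at the origin on a cart in front of the work surface, level with it; the furniture and walls round the work are solid. World frame = base frame: x ahead of the robot, y to its left, z up, the work surface at z = 0. Lengths are in m, angles in rad, forces in N, time in s.
With the tool pointing down it reaches from about 0.35 to 0.775 m from the base axis. Payload 7.3 kg.
Tool frame: the origin (TCP) lies at the centre of the arm's flange, where the gripper is bolted on; the fingertips stand 178 mm ahead of it and the grasp point (between the pads) lies 159 mm ahead of it; z points along the fingers, y is the line along which they close (so a half turn about z gives the same grasp; the last joint's range is limited). The gripper opens to 92 mm and grips with 3 to 60 N. Pads are 19 mm wide; open, the fingers measure 130 mm over their backs; the gripper's body (75 mm by 190 mm) begins 47 mm behind the grasp point.
Start: joints at [-1.289, 0.342, 1.524, -0, 1.275, -0.146], TCP at [0.218, -0.478, 0.405] pointing down, gripper open.
Joint ranges: [-2.53, 2.53], [-0.77, 2.02], [0.04, 2.7], [-1, 4.14], [0.28, 2.66], [-3.11, 3.11]. Speed limits (rad/s): [2.57, 2.57, 3.14, 3.14, 3.14, 3.14].

### API

Orientations are given as [roll, pitch, yaw] about the fixed x, y, z axes, in that order (R = Rz(yaw) Ry(pitch) Rx(roll)).
In Python, from cell import robot gives the robot as it stands.
- The arm moves only by the shell command python3 drive.py [OPENING] [FORCE], which reads ROWS from standard input. ROWS is a JSON list that holds a single list of rows (three levels of brackets), with 1 to 8 rows, each of 6 numbers: dx, dy, dz in m, then a rotation vector rx, ry, rz in rad; each row shifts and turns the commanded pose from where the row before left it, along the tool's axes as they then stand; what a row does not reach is not made up. A row lasts 1/12 s, in which the tool goes at most 0.0417 m and 0.125 rad, less where a joint would pass 70% of its speed; a pose out of reach is approached as far as the arm can. OPENING is the finger opening in m, set as the command begins (- or left out keeps the last). The fingers move at their own pace and stop on an object; FORCE is the grip in N (left out, the last holds). Time passes only in rows, so rows that do not move let the fingers close. It prints the time, the measured TCP pose, the force, the opening and the grip force at its end. Input that does not fit is refused with a message, and nothing moves.
- robot.observe(): the state, without advancing time (a new reading comes with each control period).
- robot.read_camera(name): name is "side" or "top" or "wrist"; returns a dict with "image" (400x640x3 uint8, red, green, blue), "fx", "fy", "cx", "cy" (pixels), "k1" (the pictures are not rectified: a ray, as slopes to the right and down, at radius r is drawn at 1 + k1 r^2 times it, then the intrinsics apply), "pose" (4x4, takes a point from camera to world coordinates). Camera axes: x right, y down, z forward; pixel columns grow to the right and rows downward; lengths in m; the calibration is good to about 2 mm. A picture is of the moment at which its call begins. There is no depth.
- robot.hand_in(): hands the job in; it is judged then, once.
The state is a dict: "time": time; "qpos": joint angles; "qvel": joint speeds; "joint_efforts": joint torques, N m; "tool_pos": TCP position; "tool_rot": TCP orientation; "contact_force": force on the tool from outside, world axes, zero at the start; "torque": the same for the moment, N m; "opening": finger opening in m; "grip_force": force on a finger pad.
Only numpy, scipy, OpenCV 4.12 (cv2) and the standard library are available. Lean on these libraries where they do the work, as an engineer would, in place of code of your own. Each camera call takes 0.05 s, during which the arm holds its last target. There are 200 camera calls.

### The job

Swing the blue flap on top of the small white fume extractor up until it stands open, draw the orange-framed filter cassette hidden beneath it straight up out of its channel by its tab, and hold it up to the inspection camera: upright, its broad face squarely towards the lens, centred at lens height directly over the yellow cross on the camera's base. Finish while still holding it there, still and touching nothing but the gripper; leave the tin, reel, bottle and pliers lying about undisturbed.

Things in the scene. Friction and masses are not known exactly. Their poses are not given: they have to be found in the camera images.
- extractor: White fume extractor, fixed: open-topped housing 112 x 112 mm, rim 100 mm above the desk, walls 4 mm (opening 104 x 104 mm), fan grille on its front. Origin: centre of its underside, on the desk. x points from front to back (hinge side), y left, z up. Inside, a grey channel (12 to 48 mm above the desk, 2 mm clearance) holds the cassette, centred at x = -12 mm, y = 0.
- flap (a joint): Hinge of the blue flap (114 mm wide, 118 deep, 5 thick, 90 g) that covers the whole top; rad, 0 = shut flat, grows as the front edge rises and swings back; stop at 1.8 (upright at 1.57). Stiff (about 0.13 Nm of friction): it stays where it is left. The start may be a little ajar (up to 0.2).
- flap_hinge (a point): Point on the flap's hinge axis (along the extractor's y), at the middle of its back edge: 56 mm behind the extractor's centre, 102 mm above the desk; level with the flap's underside.
- flap_grip (a point): Centre of the flap's pull: a black upright disc 22 mm in diameter, 12 mm thick, flat faces towards the extractor's +y and -y, on a narrow stem near the flap's front edge; in the flap 98 mm from the hinge, 25 mm above its underside (20 mm above its top). Moves with the flap; the disc can turn between fingers that pinch its flat faces.
- cassette: Orange-framed filter cassette, about 80 g: plate 60 (x) x 12 (y, normal to the broad faces) x 58 mm (z), with a pull tab 30 (x) x 10 (y) x 24 mm (z) on top at the middle. Origin: centre of its underside; z up. At the start its axes are the extractor's and it stands 12 mm above the desk, the tab 70 to 94 mm above the desk, 6 mm below the rim.
- cassette_mid (a point): Centre of the cassette's plate, 29 mm above its underside.
- cassette_tab (a point): Point on the cassette's tab at which to pinch it across its 10 mm thickness, 72 mm above the cassette's underside (tab: 58 to 82 mm).
- camera_stand: Camera stand, fixed: dark base 180 x 90 x 10 mm with a yellow cross, a post and a black camera (48 mm wide, top at 164 mm) at one end. Origin: on the desk under the cross's centre; x points from the cross to the camera, so the lens, 140 mm high, front at x = 74 mm, looks along -x; z up. Base from x = -45 to 135 mm.
- focus (a point): The camera's focus point: over the cross, 140 mm above the desk, on the lens's axis. Axes as the stand's.
- tip_tin: Round red tin, 64 mm wide, 25 mm high, loose bystander. Origin: centre of its underside.
- solder_reel: Blue and white solder reel, 56 mm wide, 37 mm high, loose bystander. Origin: centre of its underside.
- flux_bottle: Clear bottle with a black cap, 31 mm wide, 82 mm high, loose bystander. Origin: centre of its underside.
- pliers: Blue-handled pliers, 143 x 47 x 10 mm, lying flat, loose bystander. Origin: centre of the underside.

How it is judged:
By the outcome, as a careful person would: the job done as asked, in the order asked, and still so for the second after the job is handed in, while the arm keeps its last pose, push and grip.
It also fails if it takes over 54 s, if anything falls off the work surface, if the arm or the gripper's body presses on something with over 40 N, if the wrist force passes 120 N, or if a joint passes its speed limit or range.

## Working session

There is one attempt and no reset: what is moved stays moved. The work goes in short steps, Python scripts to look and compute and a shell command to move; the robot and the scene stay as the last step left them, time stands still between calls to the robot, and variables do not carry over. Pictures are saved under pics/ and viewed, at most 10 in all, crops included, and the job is handed in when it is done.

```bash
ls; mkdir -p pics
cat > h.py <<'E'
import numpy as np, cv2
from scipy.spatial.transform import Rotation as R
from cell import robot
def cam(n,save=None):
    c=robot.read_camera(n); c['n']=n
    if save: cv2.imwrite('pics/%s.png'%save,c['image'][:,:,::-1])
    return c
def ray(c,u,v):
    K=np.array([[c['fx'],0,c['cx']],[0,c['fy'],c['cy']],[0,0,1.]])
    p=cv2.undistortPoints(np.array([[[u,v]]],float),K,np.array([c['k1'],0,0,0,0.]))[0,0]
    P=np.array(c['pose']); d=P[:3,:3]@[p[0],p[1],1]; return P[:3,3],d/np.linalg.norm(d)
def onz(c,u,v,z):
    o,d=ray(c,u,v); return o+d*(z-o[2])/d[2]
def proj(c,p):
    P=np.array(c['pose']); q=P[:3,:3].T@(np.array(p)-P[:3,3]); q=q/q[2]; s=1+c['k1']*(q[0]**2+q[1]**2)
    return np.array([c['fx']*q[0]*s+c['cx'],c['fy']*q[1]*s+c['cy']])
def tri(rs):
    A=np.zeros((3,3));b=np.zeros(3)
    for o,d in rs:
        M=np.eye(3)-np.outer(d,d);A+=M;b+=M@o
    return np.linalg.solve(A,b)
E
python3 - <<'E'
from h import *
for n in('side','top','wrist'):
    c=cam(n,n+'0'); print(n,c['fx'],c['k1'],np.round(c['pose'],3).tolist())
a=[cv2.imread('pics/%s0.png'%n) for n in('top','side')]
s=robot.observe();print(s['tool_pos'],s['tool_rot'],s['opening'])
E
```

```text
cell.py
drive.py
pics
side 362.5129327139512 -0.03183509576493683 [[-0.87, -0.193, 0.453, 0.218], [-0.492, 0.373, -0.786, 0.74], [-0.017, -0.907, -0.42, 0.443], [0.0, 0.0, 0.0, 1.0]]
top 362.4093644962766 0.026785032201399057 [[0.022, -0.995, 0.096, 0.545], [-0.999, -0.017, 0.045, 0.046], [-0.043, -0.097, -0.994, 1.016], [0.0, 0.0, 0.0, 1.0]]
wrist 339.01784662398484 -0.025137342635802206 [[0.415, -0.87, -0.268, 0.289], [-0.91, -0.397, -0.121, -0.444], [-0.001, 0.294, -0.956, 0.384], [0.0, 0.0, 0.0, 1.0]]
[ 0.21780084 -0.47758736  0.40421404] [-3.14047267e+00 -1.74714265e-04  4.27768158e-01] 0.09195669784975447
```

View pics/top0.png

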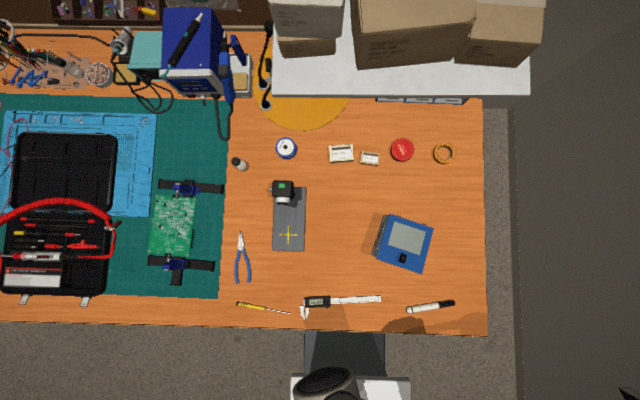

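View pics/side0.png

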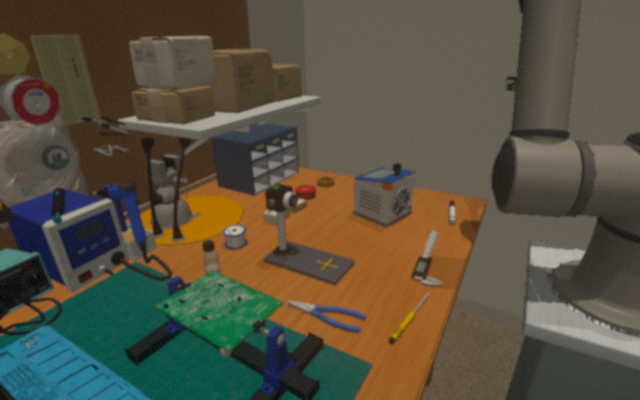

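The top view shows the extractor's blue flap at about (404,245) with its pull at (402,258), and the stand with its cross at (288,235) and camera at (283,190). It also shows the reel (286,148), bottle (240,163), tin (402,149) and pliers (242,258). The side view shows the extractor at (385,195) with the pull at (397,167), and the cross at (327,264).

Run:
```python
from h import *
t=cam('top');s=cam('side')
def blobs(c,lo,hi,box,amin):
    h=cv2.cvtColor(c['image'],cv2.COLOR_RGB2HSV); m=cv2.inRange(h,lo,hi); k=np.zeros_like(m);x0,y0,x1,y1=box;k[y0:y1,x0:x1]=1;m*=k
    cs,_=cv2.findContours(m,cv2.RETR_EXTERNAL,cv2.CHAIN_APPROX_NONE)
    return [q for q in cs if cv2.contourArea(q)>amin],m
cs,_=blobs(t,(100,120,40),(125,255,255),(365,205,440,280),100)
for q in cs:
    r=cv2.minAreaRect(q);print('flap',r)
    for p in cv2.boxPoints(r): print(p,np.round(onz(t,*p,.107),4))
for c,b in((t,(270,220,305,250)),(s,(305,250,350,280))):
    h,m=blobs(c,(20,100,90),(35,255,255),b,0); ys,xs=np.nonzero(m); print(c['n'],'cross',xs.mean(),ys.mean(),(xs.min(),xs.max(),ys.min(),ys.max()),onz(c,xs.mean(),ys.mean(),.01))
a=cv2.resize(t['image'][200:285,360:445],(400,400),interpolation=cv2.INTER_CUBIC)
b=cv2.resize(s['image'][150:235,345:430],(400,400),interpolation=cv2.INTER_CUBIC)
d=cv2.resize(t['image'][170:270,260:320],(180,300),interpolation=cv2.INTER_CUBIC)
o=np.zeros((400,800,3),np.uint8);o[:,:400]=a;o[:,400:]=b
cv2.imwrite('pics/z1.png',o[:,:,::-1])
# stand base quad (dark) 
g=t['image'].max(2);m=((g<110)&(t['image'].ptp(2)<25)).astype(np.uint8) if hasattr(t['image'],'ptp') else ((g<110)&(np.ptp(t['image'],axis=2)<25)).astype(np.uint8)
k=np.zeros_like(m);k[205:256,265:312]=1;cs,_=cv2.findContours(m*k,0,1)
q=max(cs,key=cv2.contourArea);r=cv2.minAreaRect(q);print('base',r)
for p in cv2.boxPoints(r): print(p,np.round(onz(t,*p,.01),4))
```

```text
flap ((404.8291931152344, 243.44662475585938), (48.022274017333984, 46.65021514892578), 17.35402488708496)
[374.95374 258.54803] [ 0.4737 -0.0511  0.107 ]
[388.86835 214.02135] [ 0.5837 -0.0847  0.107 ]
[434.70465 228.34521] [ 0.5509 -0.1963  0.107 ]
[420.79004 272.8719 ] [ 0.4424 -0.1619  0.107 ]
top cross 287.7741935483871 234.69354838709677 (np.int64(279), np.int64(296), np.int64(226), np.int64(243)) [0.52508894 0.1788354  0.01      ]
side cross 326.8095238095238 264.5 (np.int64(320), np.int64(336), np.int64(259), np.int64(269)) [0.52198713 0.18017696 0.01      ]
base ((285.5, 218.0), (26.0, 25.0), 90.0)
[273. 205.] [0.6066 0.2228 0.01  ]
[298. 205.] [0.6079 0.1527 0.01  ]
[298. 231.] [0.5359 0.1507 0.01  ]
[273. 231.] [0.5344 0.2203 0.01  ]
```

View pics/z1.png

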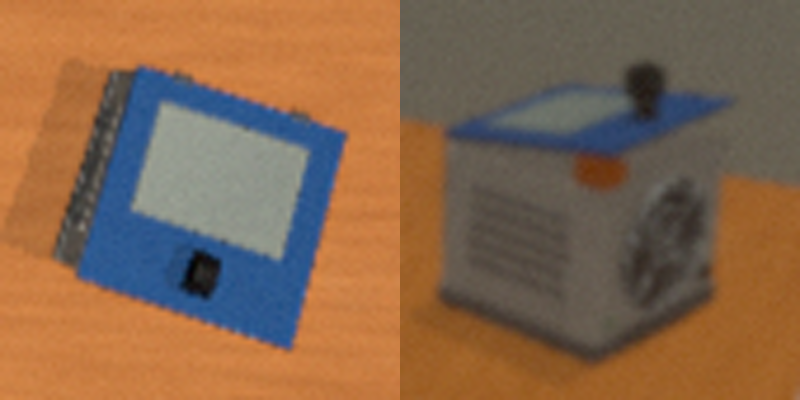

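The zoom shows the flap slightly ajar and yawed about -17°. The pull disc is at (402.9,258.0) in the top view and (397.1,167.0) in the side view.

Run:
```python
from h import *
t=cam('top');s=cam('side')
p=tri([ray(t,402.9,258.0),ray(s,397.1,167.0)]);print('disc',p,proj(t,p),proj(s,p))
yaw=-0.297;X=np.array([np.cos(yaw),np.sin(yaw)]);
hinge=np.array([0.5673,-0.1405]); print('disc-hinge along X',(p[:2]-hinge)@X,(p[:2]-hinge)@[-X[1],X[0]])
# base edges: orange->grey saturation step per row
sat=cv2.cvtColor(t['image'],cv2.COLOR_RGB2HSV)[:,:,1].astype(float)
def sub(a,i0): # crossing of mid level
    lv=(a[0]+a[-1])/2
    for i in range(len(a)-1):
        if (a[i]-lv)*(a[i+1]-lv)<=0 and a[i]!=a[i+1]: return i0+i+(a[i]-lv)/(a[i]-a[i+1])
for lo,hi,n in((264,280,'L'),(298,314,'R')):
    pts=[]
    for v in range(208,247):
        u=sub(sat[v,lo:hi],lo)
        if u: pts.append(onz(t,u,v,.01)[:2])
    vx,vy,x,y=cv2.fitLine(np.array(pts,np.float32),cv2.DIST_HUBER,0,.01,.01).ravel();print(n,len(pts),np.arctan2(vy,vx),x,y)
pts=[]
for u in range(275,302):
    v=sub(sat[242:258,u],242)
    if v: pts.append(onz(t,u,v,.01)[:2])
vx,vy,x,y=cv2.fitLine(np.array(pts,np.float32),cv2.DIST_HUBER,0,.01,.01).ravel();print('F',len(pts),np.arctan2(vy,vx),x,y)
st=robot.observe();M=R.from_euler('xyz',st['tool_rot']).as_matrix();print(np.round(M,3))
```

```text
disc [ 0.47823322 -0.11309533  0.14213082] [403.103522   258.54687827] [396.56454652 167.04321725]
disc-hinge along X -0.09318738273341726 0.0001392129958564195
L 39 -0.013782372 0.5454744 0.22234955
R 39 -0.009261667 0.5523214 0.1338006
F 27 1.5654459 0.48211017 0.1774472
[[ 0.91   0.415 -0.   ]
 [ 0.415 -0.91   0.   ]
 [ 0.    -0.    -1.   ]]
```

Flap is ajar by about 0.155 rad, and the disc-to-hinge distance agrees with the given geometry. Turn the tool, then move over the pull.

```bash
cat > to.py <<'E'
# prints tool-frame offset to a goal TCP (world) and rotation vector to yaw goal with tool straight down
import sys
from h import *
x,y,z,psi=map(float,sys.argv[1:5]); s=robot.observe()
M=R.from_euler('xyz',s['tool_rot']); G=R.from_euler('xyz',[np.pi,0,psi])
print('now',np.round(s['tool_pos'],4),np.round(s['tool_rot'],4),'t',round(s['time'],2),'off now',np.round(M.inv().apply(np.array([x,y,z])-s['tool_pos']),4),'rot',np.round((M.inv()*G).as_rotvec(),4),'off goalframe',np.round(G.inv().apply(np.array([x,y,z])-s['tool_pos']),4))
E
echo '[[[0,0,0,0,0,0.121],[0,0,0,0,0,0.121],[0,0,0,0,0,0.121],[0,0,0,0,0,0.121],[0,0,0,0,0,0.121],[0,0,0,0,0,0.12]]]' | python3 drive.py 0.05 15
echo '[[[0.0118,-0.0354,0,0,0,0],[0.0118,-0.0354,0,0,0,0],[0.0118,-0.0354,0,0,0,0],[0.0118,-0.0354,0,0,0,0],[0.0118,-0.0354,0,0,0,0],[0.0118,-0.0354,0,0,0,0],[0.0118,-0.0354,0,0,0,0],[0.0118,-0.0354,0,0,0,0]]]' | python3 drive.py
echo '[[[0.0118,-0.0354,0,0,0,0],[0.0118,-0.0354,0,0,0,0],[0.0118,-0.0354,0,0,0,0],[0.0118,-0.0354,0,0,0,0],[0,0,0,0,0,0],[0,0,0,0,0,0]]]' | python3 drive.py
python3 to.py 0.478 -0.113 0.306 -0.297
python3 -c "
from h import *
cam('wrist','w1')"
```

```text
time: 0.85
tool_pos: [0.2178, -0.4777, 0.4047]
tool_rot: [-3.142, 0.0, -0.303]
contact_force: [-0.4, 0.4, -0.9]
opening: 0.0562
grip_force: 0.0
time: 1.52
tool_pos: [0.3917, -0.2329, 0.4049]
tool_rot: [3.141, -0.0, -0.297]
contact_force: [0.5, -1.0, 0.2]
opening: 0.0501
grip_force: 0.0
time: 2.02
tool_pos: [0.4783, -0.1113, 0.4045]
tool_rot: [3.141, 0.0, -0.293]
contact_force: [0.3, -1.4, 0.7]
opening: 0.0501
grip_force: 0.0
now [ 0.4783 -0.1113  0.4045] [ 3.1414e+00  2.0000e-04 -2.9320e-01] t 2.02 off now [0.0002 0.0017 0.0985] rot [0.0002 0.0002 0.0038] off goalframe [0.0002 0.0017 0.0985]
```

View pics/w1.png

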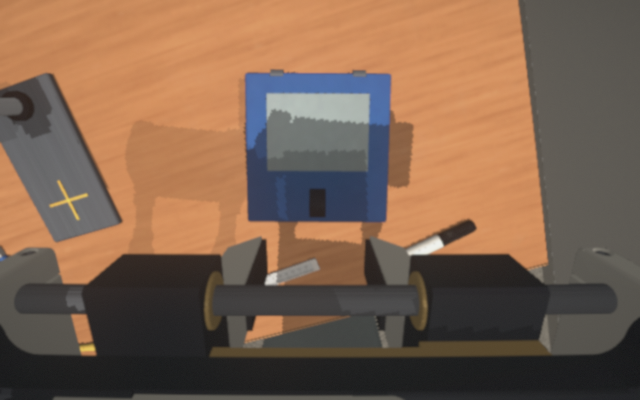

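The wrist view shows the flap square in the image, with corners at (247,73), (390,73), (386,221) and (248,221). The pull is at (317,203), midway between the fingers, and the cross is at (69,201).

Run:
```python
from h import *
w=cam('wrist'); hsv=cv2.cvtColor(w['image'],cv2.COLOR_RGB2HSV)
m=cv2.inRange(hsv,(15,100,120),(35,255,255));k=np.zeros_like(m);k[175:225,45:95]=1;ys,xs=np.nonzero(m*k);u,v=(xs.min()+xs.max())/2,(ys.min()+ys.max())/2
h=cv2.inRange(hsv,(22,90,120),(35,255,255))*k;y2,x2=np.nonzero(h);print(len(xs),len(x2),x2.mean(),y2.mean(),'cross',onz(w,x2.mean(),y2.mean(),.01))
g=w['image'].max(2);b=(g<45).astype(np.uint8);k[:]=0;k[183:222,303:333]=1;cs,_=cv2.findContours(b*k,0,1);q=max(cs,key=cv2.contourArea);r=cv2.boundingRect(q);print('disc px',r)
for z in(.142,.153):print(onz(w,r[0]+r[2]/2,r[1]+r[3]/2,z))
for e in((246.5,73),(390.5,73)):print('back',onz(w,*e,.107))
for e in((248,221.5),(386.5,221.5)):print('front',onz(w,*e,.125))
m=cv2.inRange(hsv,(100,120,30),(125,255,255))[60:230,235:400];cs,_=cv2.findContours(m,0,1);print(cv2.minAreaRect(max(cs,key=cv2.contourArea)))
```

```text
277 55 73.12727272727273 201.76363636363635 cross [0.52110145 0.17060845 0.01      ]
disc px (308, 189, 15, 27)
[ 0.47830741 -0.11319618  0.142     ]
[ 0.48170651 -0.11421109  0.153     ]
back [ 0.58327305 -0.08958801  0.107     ]
back [ 0.55100624 -0.19579584  0.107     ]
front [ 0.47351081 -0.05409976  0.125     ]
front [ 0.44051105 -0.16243342  0.125     ]
((80.5, 50.99999237060547), (73.99998474121094, 140.99996948242188), 90.0)
```

```bash
echo '[[[0,0.0022,0.03,0,0,0.003],[0,0,0.03,0,0,0],[0,0,0.025,0,0,0],[0,0,0.012,0,0,0],[0,0,0,0,0,0],[0,0,0,0,0,0]]]' | python3 drive.py 
python3 to.py 0.4785 -0.1135 0.307 -0.296
echo '[[[0,0,0,0,0,0],[0,0,0,0,0,0],[0,0,0,0,0,0],[0,0,0,0,0,0],[0,0,0,0,0,0],[0,0,0,0,0,0],[0,0,0,0,0,0],[0,0,0,0,0,0]]]' | python3 drive.py 0.0 12
python3 to.py 0.4785 -0.1135 0.307 -0.296
```

```text
time: 2.62
tool_pos: [0.4766, -0.1162, 0.3077]
tool_rot: [3.141, 0.001, -0.302]
contact_force: [-0.4, 0.7, 0.8]
opening: 0.0498
grip_force: 0.0
now [ 0.4766 -0.1162  0.3077] [ 3.1414e+00  9.0000e-04 -3.0230e-01] t 2.62 off now [ 0.001  -0.0032  0.0007] rot [ 0.0001  0.0009 -0.0063] off goalframe [ 0.0011 -0.0032  0.0007]
time: 3.28
tool_pos: [0.4775, -0.1134, 0.3079]
tool_rot: [-3.137, -0.001, -0.301]
contact_force: [4.0, 11.4, 0.9]
opening: 0.0119
grip_force: 12.0
now [ 0.4775 -0.1134  0.3079] [-3.1374e+00 -6.0000e-04 -3.0050e-01] t 3.28 off now [ 0.001  -0.0002  0.0009] rot [-0.0042 -0.0006 -0.0045] off goalframe [ 0.001  -0.0002  0.0009]
```

```bash
echo '[[[0.0033,-0.002,-0.0065,0,0,0],[0.0034,0,-0.0065,0,0,0],[0.0044,0,-0.0062,0,0,0],[0.0045,0,-0.0061,0,0,0],[0.0053,0,-0.0054,0,0,0],[0.0053,0,-0.0054,0,0,0],[0.006,0,-0.0046,0,0,0],[0.0061,0,-0.0045,0,0,0]]]' | python3 drive.py
echo '[[[0.0066,0,-0.0036,0,0,0],[0.0067,0,-0.0036,0,0,0],[0.0071,0,-0.0026,0,0,0],[0.0072,0,-0.0025,0,0,0],[0.0074,0,-0.0015,0,0,0],[0.0075,0,-0.0015,0,0,0],[0.0075,0,-0.0004,0,0,0],[0.0076,0,-0.0003,0,0,0]]]' | python3 drive.py
echo '[[[0.0075,0,0.0008,0,0,0],[0.0076,0,0.0008,0,0,0],[0.0074,0,0.0019,0,0,0],[0.0073,0,0.0019,0,0,0],[0.0047,0,0.0017,0,0,0],[0,0,0,0,0,0],[0,0,0,0,0,0],[0,0,0,0,0,0]]]' | python3 drive.py
python3 to.py 0.603 -0.151 0.361 -0.296
```

```text
time: 3.95
tool_pos: [0.5143, -0.1241, 0.3533]
tool_rot: [-3.14, 0.002, -0.3]
contact_force: [1.2, 6.7, -4.2]
opening: 0.012
grip_force: 12.0
time: 4.62
tool_pos: [0.5695, -0.1411, 0.3698]
tool_rot: [-3.14, 0.001, -0.3]
contact_force: [-1.3, 6.0, -0.5]
opening: 0.0118
grip_force: 12.0
time: 5.28
tool_pos: [0.603, -0.1514, 0.363]
tool_rot: [-3.14, -0.003, -0.3]
contact_force: [2.5, 4.6, 0.2]
opening: 0.0123
grip_force: 12.0
now [ 0.603  -0.1514  0.363 ] [-3.1403e+00 -2.9000e-03 -3.0000e-01] t 5.28 off now [-0.0001 -0.0004  0.002 ] rot [-0.0013 -0.0029 -0.004 ] off goalframe [-0.0001 -0.0004  0.002 ]
```

```bash
echo '[[[0,0,0,0,0,0],[0,0,0,0,0,0],[0,0,0,0,0,0],[0,0,0,0,0,0],[0,0,-0.01,0,0,0],[0,0,-0.03,0,0,0],[0,0,-0.03,0,0,0],[0,0,-0.02,0,0,0]]]' | python3 drive.py 0.04
echo '[[[-0.02,0,-0.005,0,0,0],[-0.035,0,0,0,0,0],[-0.035,0,0,0,0,0],[-0.035,0,0,0,0,0],[-0.035,0,0,0,0,0],[-0.02,0,0,0,0,0],[0,0,0,0,0,0],[0,0,0,0,0,0]]]' | python3 drive.py
python3 to.py 0.502 -0.1205 0.243 -0.296
python3 -c "
from h import *
cam('wrist','w2');cam('side','s2')"
```

```text
time: 5.95
tool_pos: [0.602, -0.1519, 0.4556]
tool_rot: [3.141, -0.004, -0.3]
contact_force: [-0.5, 0.2, -0.3]
opening: 0.0401
grip_force: 0.0
time: 6.62
tool_pos: [0.4297, -0.0984, 0.4582]
tool_rot: [3.141, -0.003, -0.3]
contact_force: [-0.5, 0.0, 0.6]
opening: 0.0399
grip_force: 0.0
now [ 0.4297 -0.0984  0.4582] [ 3.1411e+00 -2.8000e-03 -3.0050e-01] t 6.62 off now [ 0.075  -0.0004  0.2155] rot [ 0.0005 -0.0028 -0.0045] off goalframe [7.560e-02 1.000e-04 2.152e-01]
```

View pics/w2.png

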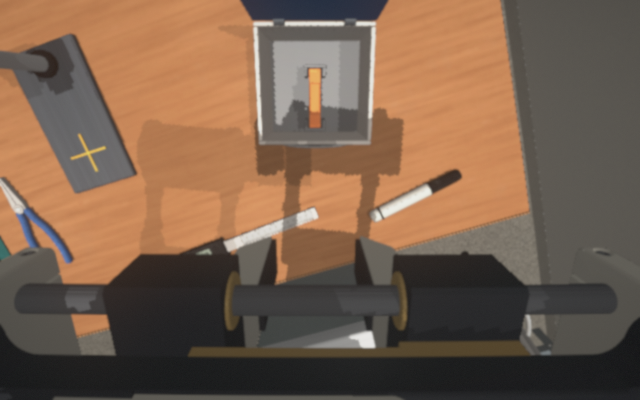

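The wrist view shows the flap standing open, the orange cassette in the housing at about (316,66–128), the housing rim from (254,25) to (373,143), and the cross at (88,152).

Run:
```python
from h import *
w=cam('wrist'); hsv=cv2.cvtColor(w['image'],cv2.COLOR_RGB2HSV)
m=cv2.inRange(hsv,(3,120,60),(22,255,255));k=np.zeros_like(m);k[55:135,285:350]=1;m*=k
for v in range(60,134,4):
    xs=np.nonzero(m[v])[0]; print(v,(xs.min(),xs.max()) if len(xs) else None, end=' ')
print()
ys,xs=np.nonzero(m);vx,vy,x,y=cv2.fitLine(np.stack([xs,ys],1).astype(np.float32),2,0,.01,.01).ravel();print('line',vx,vy,x,y,ys.min(),ys.max())
P=[onz(w,x,y,.094),onz(w,x+vx/vy*20,y+20,.094)];print(P,np.arctan2(*(P[0]-P[1])[1::-1]))
p=(0.502,-.1205);X=np.array([.9565,-.2917])
for q in(-.015,.015): print('exp tab end',proj(w,[*(np.array(p)+q*X),.094]))
for q in(-.03,.03): print('exp plate end',proj(w,[*(np.array(p)+q*X),.070]))
for e in((254,25),(376,25),(260,144),(372,144)): print('rim',onz(w,*e,.1))
h=cv2.inRange(hsv,(22,90,120),(35,255,255));k[:]=0;k[130:175,68:110]=1;y2,x2=np.nonzero(h*k);print((x2.min()+x2.max())/2,(y2.min()+y2.max())/2,'cross',onz(w,x2.mean(),y2.mean(),.01),onz(w,88,152.5,.01))
```

```text
60 None 64 None 68 None 72 (np.int64(309), np.int64(320)) 76 (np.int64(309), np.int64(320)) 80 (np.int64(309), np.int64(320)) 84 (np.int64(309), np.int64(319)) 88 (np.int64(309), np.int64(319)) 92 (np.int64(310), np.int64(320)) 96 (np.int64(310), np.int64(320)) 100 (np.int64(310), np.int64(320)) 104 (np.int64(309), np.int64(320)) 108 (np.int64(309), np.int64(320)) 112 (np.int64(309), np.int64(319)) 116 (np.int64(309), np.int64(319)) 120 (np.int64(309), np.int64(320)) 124 (np.int64(309), np.int64(320)) 128 (np.int64(310), np.int64(319)) 132 None 
line 0.0010330238 0.99999946 314.47314 98.43251 69 128
[array([ 0.50295232, -0.1208781 ,  0.094     ]), array([ 0.48475808, -0.11524757,  0.094     ])] -0.3001200969552745
exp tab end [314.47235283 115.29812475]
exp tab end [314.31067152  83.3528232 ]
exp plate end [314.57780427 128.40230164]
exp plate end [314.27726211  68.64606639]
rim [ 0.58054894 -0.08766727  0.1       ]
rim [ 0.54787783 -0.19318286  0.1       ]
rim [ 0.47749471 -0.05636118  0.1       ]
rim [ 0.44457326 -0.16256581  0.1       ]
95.0 159.0 cross [0.52237654 0.16839773 0.01      ] [0.52571197 0.17557261 0.01      ]
```

The measured tab position (0.502, -0.1205) matches the prediction within 1 px. The wrist camera would sit right over the open flap's edge, so I'll half-turn the tool so the camera faces the robot side.

```bash
for i in 1; do echo '[[[0,0,0,0,0,-0.121],[0,0,0,0,0,-0.121],[0,0,0,0,0,-0.121],[0,0,0,0,0,-0.121],[0,0,0,0,0,-0.121],[0,0,0,0,0,-0.121],[0,0,0,0,0,-0.121],[0,0,0,0,0,-0.121]]]' | python3 drive.py
echo '[[[0,0,0,0,0,-0.121],[0,0,0,0,0,-0.121],[0,0,0,0,0,-0.121],[0,0,0,0,0,-0.121],[0,0,0,0,0,-0.121],[0,0,0,0,0,-0.121],[0,0,0,0,0,-0.121],[0,0,0,0,0,-0.121]]]' | python3 drive.py
echo '[[[0,0,0,0,0,-0.121],[0,0,0,0,0,-0.121],[0,0,0,0,0,-0.121],[0,0,0,0,0,-0.121],[0,0,0,0,0,-0.121],[0,0,0,0,0,-0.121],[0,0,0,0,0,-0.121],[0,0,0,0,0,-0.121]]]' | python3 drive.py
echo '[[[0,0,0,0,0,-0.121],[0,0,0,0,0,-0.121],[0,0,0,0,0,0],[0,0,0,0,0,0]]]' | python3 drive.py; done | grep -E 'time|tool_'
python3 to.py 0.502 -0.1205 0.250 2.8436
```

```text
time: 7.43
tool_pos: [0.4312, -0.0989, 0.4564]
tool_rot: [-3.141, 0.0, 0.674]
time: 8.1
tool_pos: [0.4312, -0.0989, 0.4564]
tool_rot: [-3.141, -0.0, 1.642]
time: 8.77
tool_pos: [0.4312, -0.0989, 0.4564]
tool_rot: [-3.141, -0.001, 2.61]
time: 9.1
tool_pos: [0.4309, -0.0988, 0.4565]
tool_rot: [-3.142, -0.001, 2.842]
now [ 0.4309 -0.0988  0.4565] [-3.1416e+00 -5.0000e-04  2.8420e+00] t 9.1 off now [-0.0744  0.0003  0.2065] rot [-0.     -0.0005 -0.0016] off goalframe [-7.430e-02  1.000e-04  2.065e-01]
```

```bash
echo '[[[-0.025,0,0,0,0,0],[-0.03,0,0,0,0,0],[-0.0194,0,0,0,0,0],[0,0,0.03,0,0,0],[0,0,0.035,0,0,0],[0,0,0.025,0,0,0],[0,0,0,0,0,0],[0,0,0,0,0,0]]]' | python3 drive.py
python3 to.py 0.502 -0.1205 0.250 2.8436
python3 -c "
from h import *
cam('wrist','w3')"
```

```text
time: 9.77
tool_pos: [0.5016, -0.1203, 0.3662]
tool_rot: [3.141, -0.003, 2.843]
contact_force: [-0.0, -0.1, 0.8]
opening: 0.0401
grip_force: 0.0
now [ 0.5016 -0.1203  0.3662] [ 3.1414e+00 -2.7000e-03  2.8434e+00] t 9.77 off now [-7.000e-04 -1.000e-04  1.162e-01] rot [ 0.0002 -0.0027 -0.0002] off goalframe [-4.000e-04 -1.000e-04  1.162e-01]
```

View pics/w3.png

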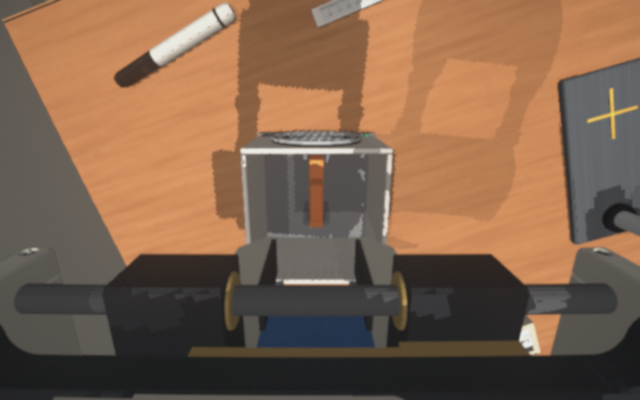

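The fingers (265 and 370 at their inner edges) are centred on the cassette at column 316, with the flap clear behind at (316,335). The cross is at (612,113). Descending and gripping.

```bash
echo '[[[0,0,0.03,0,0,0],[0,0,0.03,0,0,0],[0,0,0.025,0,0,0],[0,0,0.02,0,0,0],[0,0,0.0105,0,0,0],[0,0,0,0,0,0],[0,0,0,0,0,0]]]' | python3 drive.py
echo '[[[0,0,0,0,0,0],[0,0,0,0,0,0],[0,0,0,0,0,0],[0,0,0,0,0,0],[0,0,0,0,0,0],[0,0,0,0,0,0],[0,0,0,0,0,0]]]' | python3 drive.py 0.0 30
python3 to.py 0.502 -0.1205 0.250 2.8436
```

```text
time: 10.4
tool_pos: [0.5023, -0.1206, 0.2529]
tool_rot: [-3.141, 0.003, 2.845]
contact_force: [0.5, -0.5, 0.6]
opening: 0.0402
grip_force: 0.0
time: 10.98
tool_pos: [0.5015, -0.1202, 0.2517]
tool_rot: [-3.141, 0.001, 2.846]
contact_force: [-0.3, -0.4, 4.7]
opening: 0.0097
grip_force: 30.0
now [ 0.5015 -0.1202  0.2517] [-3.1414e+00  7.0000e-04  2.8458e+00] t 10.98 off now [-0.0006 -0.0001  0.0017] rot [-0.0002  0.0007  0.0022] off goalframe [-0.0006 -0.0001  0.0017]
```

```bash
echo '[[[0,0,-0.005,0,0,0],[0,0,-0.01,0,0,0],[0,0,-0.015,0,0,0],[0,0,-0.015,0,0,0],[0,0,-0.015,0,0,0],[0,0,-0.015,0,0,0],[0,0,-0.015,0,0,0],[0,0,-0.015,0,0,0]]]' | python3 drive.py
echo '[[[0,0,-0.015,0,0,0],[0,0,-0.015,0,0,0],[0,0,-0.01,0,0,0],[0,0,-0.005,0,0,0],[0,0,0,0,0,0],[0,0,0,0,0,0]]]' | python3 drive.py
python3 to.py 0.5255 0.178 0.3497 1.5608
python3 -c "
from h import *
cam('side','s4');w=cam('wrist','w4')
a=cv2.imread('pics/s4.png')[60:260,280:480];b=cv2.imread('pics/w4.png')[60:300,130:520]
cv2.imwrite('pics/z4.png',np.hstack([cv2.resize(a,(400,400)),cv2.resize(b,(400,400))]))"
```

```text
time: 11.65
tool_pos: [0.5012, -0.1201, 0.3578]
tool_rot: [-3.142, 0.0, 2.846]
contact_force: [-0.1, 0.3, -1.2]
opening: 0.0096
grip_force: 30.0
time: 12.15
tool_pos: [0.5012, -0.1201, 0.401]
tool_rot: [-3.142, -0.0, 2.846]
contact_force: [0.2, 0.1, -0.4]
opening: 0.0096
grip_force: 30.0
now [ 0.5012 -0.1201  0.401 ] [-3.1416e+00 -4.0000e-04  2.8458e+00] t 12.15 off now [0.0636 0.2922 0.0513] rot [-3.000e-04 -3.000e-04  1.285e+00] off goalframe [0.2983 0.0213 0.0513]
```

View pics/z4.png

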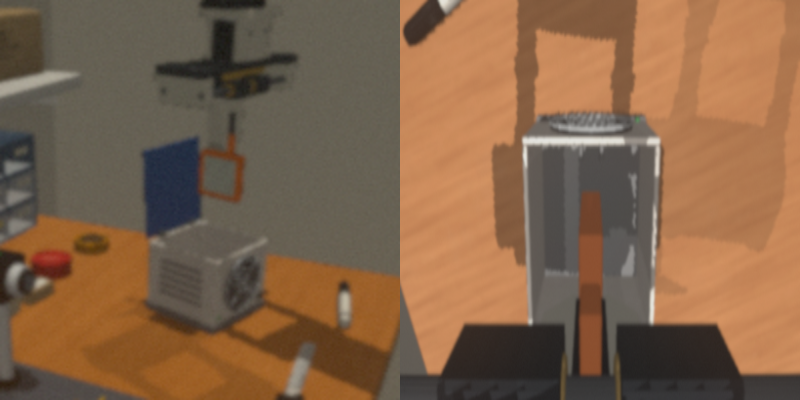

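The cassette hangs upright from the gripper, clear above the rim, and the flap stands open behind it.

```bash
(echo '[[[0.0032,0.0146,0,0,0,0],[0.0064,0.0292,0,0,0,0],[0.0064,0.0292,0,0,0,0],[0.0064,0.0292,0,0,0,0],[0.0064,0.0292,0,0,0,0],[0.0064,0.0292,0,0,0,0],[0.0064,0.0292,0,0,0,0],[0.0064,0.0292,0,0,0,0]]]' | python3 drive.py
echo '[[[0.0064,0.0292,0,0,0,0],[0.0064,0.0292,0,0,0,0],[0.0032,0.0146,0,0,0,0],[0,0,0,0,0,0.065],[0,0,0,0,0,0.11],[0,0,0,0,0,0.11],[0,0,0,0,0,0.11],[0,0,0,0,0,0.11]]]' | python3 drive.py
echo '[[[0,0,0,0,0,0.11],[0,0,0,0,0,0.11],[0,0,0,0,0,0.11],[0,0,0,0,0,0.11],[0,0,0,0,0,0.11],[0,0,0,0,0,0.11],[0,0,0,0,0,0.11],[0,0,0,0,0,0.01]]]' | python3 drive.py) | grep -E 'time|tool_|forc'
echo '[[[0,0,0,0,0,0.005],[0,0,0,0,0,0],[0,0,0,0,0,0]]]' | python3 drive.py
python3 to.py 0.5255 0.178 0.3497 1.5608
python3 - <<'E'
from h import *
s=cam('side','s5');t=cam('top','t5');w=cam('wrist','w5')
a=cv2.imread('pics/t5.png')[160:280,230:350];b=cv2.imread('pics/w5.png')
cv2.imwrite('pics/z5.png',np.hstack([cv2.resize(b,(640,400)),np.zeros((400,10,3),np.uint8)]))
E
```

```text
time: 12.92
tool_pos: [0.5191, 0.1048, 0.4004]
tool_rot: [-3.141, -0.002, 2.846]
contact_force: [1.2, 0.5, -0.7]
grip_force: 30.0
time: 13.58
tool_pos: [0.5252, 0.1779, 0.4002]
tool_rot: [-3.14, -0.001, 2.336]
contact_force: [-0.9, 0.7, -0.3]
grip_force: 30.0
time: 14.25
tool_pos: [0.5252, 0.1778, 0.4003]
tool_rot: [-3.14, 0.0, 1.557]
contact_force: [0.1, -0.9, -1.2]
grip_force: 30.0
time: 14.5
tool_pos: [0.5253, 0.1778, 0.401]
tool_rot: [-3.141, 0.0, 1.558]
contact_force: [0.8, -0.2, -0.0]
opening: 0.0094
grip_force: 30.0
now [0.5253 0.1778 0.401 ] [-3.1411e+00  2.0000e-04  1.5579e+00] t 14.5 off now [0.0002 0.0003 0.0513] rot [-0.0005  0.0002 -0.0029] off goalframe [0.0002 0.0002 0.0513]
```

View pics/z5.png

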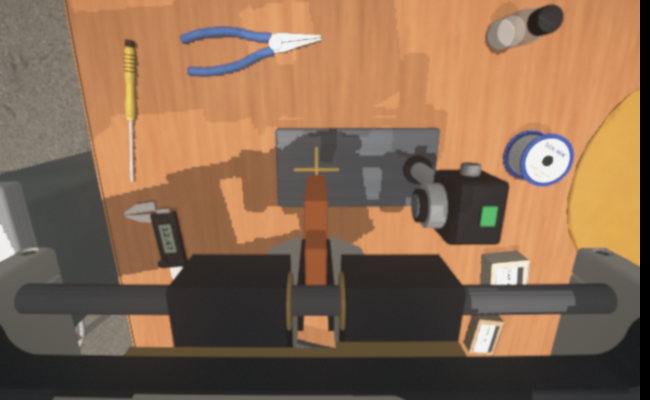

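The wrist view shows the cassette at column 316, pointing at the cross at (316,169). The base is aligned with the image, its far edge running from (277,130) to (438,130), and the lens is at (430,208).

```bash
echo '[[[0,0,0.01,0,0,0],[0,0,0.02,0,0,0],[0,0,0.015,0,0,0],[0,0,0.005,0,0,-0.003],[0,0,0,0,0,0],[0,0,0,0,0,0],[0,0,0,0,0,0]]]' | python3 drive.py
python3 to.py 0.5255 0.178 0.3507 1.5608
python3 - <<'E'
from h import *
w=cam('wrist');s=cam('side');cv2.imwrite('pics/z6.png',cv2.resize(s['image'][140:300,210:370],(600,600),interpolation=cv2.INTER_CUBIC)[:,:,::-1])
hsv=cv2.cvtColor(w['image'],cv2.COLOR_RGB2HSV);sat=hsv[:,:,1].astype(float)
m=cv2.inRange(hsv,(18,80,90),(38,255,255));k=np.zeros_like(m);k[100:190,285:350]=1;m*=k
cs,_=cv2.findContours(m,0,1);q=max(cs,key=cv2.contourArea);x,y,ww,hh=cv2.boundingRect(q);print('cross box',x,y,ww,hh)
rows=m[:, x:x+ww].sum(1)/255;cols=m[y:y+hh].sum(0)/255
vr=rows.argmax();ur=[u for u in range(640) if m[y:y+6,u].any()];print('row',vr,rows[vr-2:vr+3],'cols at top',ur)
u=np.mean(ur);print('cross',onz(w,u,vr,.01), 'upper',onz(w,u,y,.01),onz(w,x,vr,.01),onz(w,x+ww-1,vr,.01))
pts=[]
for uu in range(290,425,3):
    col=sat[90:160,uu];g=np.diff(cv2.GaussianBlur(col[:,None],(1,5),0).ravel());i=g.argmin();pts.append(onz(w,uu,90+i+.5,.01)[:2])
vx,vy,a,b=cv2.fitLine(np.array(pts,np.float32),cv2.DIST_HUBER,0,.01,.01).ravel();print('far edge',np.arctan2(vy,vx),a,b)
# predicted side-view pixels of plate corners at ideal pose
c=np.array([.5255,.178,.14]);
for dy in(-.03,.03):
    for dz in(-.029,.029): print('side pred',dy,dz,proj(s,c+[0,dy,dz]))
E
```

```text
time: 15.23
tool_pos: [0.5255, 0.1779, 0.3522]
tool_rot: [3.14, -0.0, 1.559]
contact_force: [0.4, -0.7, -0.4]
opening: 0.0096
grip_force: 30.0
now [0.5255 0.1779 0.3522] [ 3.1399e+00 -3.0000e-04  1.5589e+00] t 15.23 off now [ 0.0001 -0.      0.0015] rot [ 0.0017 -0.0003 -0.0019] off goalframe [ 0.0001 -0.      0.0015]
cross box 313 154 5 21
row 156 [1. 3. 5. 5. 5.] cols at top [313, 314, 315, 316, 317]
cross [0.52502769 0.2006216  0.01      ] upper [0.52505125 0.20254758 0.01      ] [0.52311488 0.20064482 0.01      ] [0.52694052 0.20059846 0.01      ]
far edge -0.010970119 0.56409234 0.22149105
side pred -0.03 -0.029 [332.38071898 214.98805573]
side pred -0.03 0.029 [332.36283181 188.83205278]
side pred 0.03 -0.029 [317.98934499 227.30022484]
side pred 0.03 0.029 [317.44953577 199.75598632]
```

View pics/z6.png

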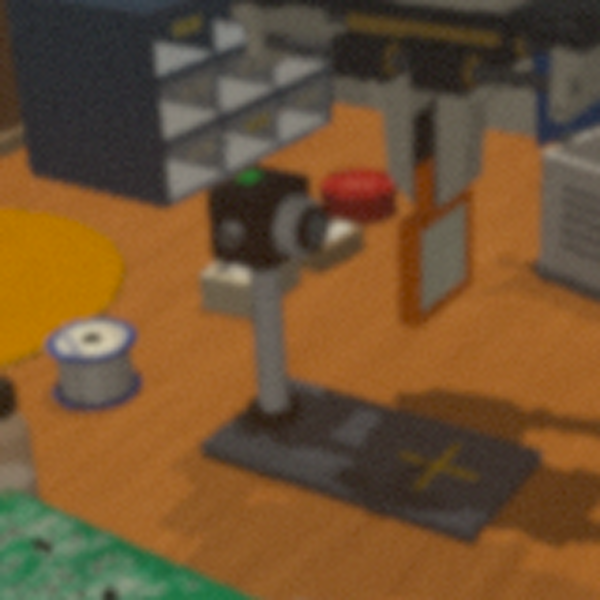

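The side view shows the cassette upright over the cross, at about (402–470, 190–325) in the crop, facing the lens squarely. I'll lower it 1.5 mm, then check the outline numerically.

```bash
echo '[[[0,0,0.0015,0,0,0],[0,0,0,0,0,0],[0,0,0,0,0,0],[0,0,0,0,0,0],[0,0,0,0,0,0],[0,0,0,0,0,0]]]' | python3 drive.py
python3 to.py 0.525 0.1775 0.3507 1.5598
python3 - <<'E'
from h import *
s=cam('side');hsv=cv2.cvtColor(s['image'],cv2.COLOR_RGB2HSV)
print('desk',hsv[235:245,345:355].reshape(-1,3).mean(0),'frame',hsv[205:222,319:321].reshape(-1,3).mean(0))
m=cv2.inRange(hsv,(0,150,60),(11,255,255));k=np.zeros_like(m);k[180:232,308:342]=1;m*=k
cs,_=cv2.findContours(m,0,1);q=max(cs,key=cv2.contourArea);print(cv2.contourArea(q),cv2.boundingRect(q))
for v in range(186,230,3):
    xs=np.nonzero(m[v])[0];print(v,(xs.min(),xs.max()) if len(xs) else '',end=' ')
print()
c=np.array([.525,.1775,.14])
for e in((.006,.03),(-.006,.03),(-.006,-.03)):
    print(e,[proj(s,c+[*e,dz]).round(1) for dz in(-.029,.029)])
E
```

```text
time: 15.83
tool_pos: [0.5253, 0.1778, 0.3498]
tool_rot: [3.141, 0.0, 1.559]
contact_force: [0.6, -0.3, 0.1]
opening: 0.0094
grip_force: 30.0
now [0.5253 0.1778 0.3498] [3.1415e+00 1.0000e-04 1.5588e+00] t 15.83 off now [-0.0003 -0.0003 -0.0009] rot [ 0.0001  0.0001 -0.001 ] off goalframe [-0.0003 -0.0003 -0.0009]
desk [ 14.44 193.66 160.1 ] frame [ 13.11764706 234.         118.14705882]
74.0 (308, 185, 8, 15)
186 (np.int64(308), np.int64(325)) 189 (np.int64(308), np.int64(314)) 192 (np.int64(308), np.int64(333)) 195 (np.int64(308), np.int64(325)) 198 (np.int64(308), np.int64(312)) 201  204  207 (np.int64(320), np.int64(321)) 210  213  216 (np.int64(321), np.int64(333)) 219  222  225  228  
(0.006, 0.03) [array([315.6, 226.6]), array([315. , 199.1])]
(-0.006, 0.03) [array([321.1, 227.9]), array([320.6, 200.3])]
(-0.006, -0.03) [array([335.3, 215.5]), array([335.4, 189.3])]
```

Run:
```python
from h import *
s=cam('side');hsv=cv2.cvtColor(s['image'],cv2.COLOR_RGB2HSV)
m=((hsv[:,:,1]>212)&(hsv[:,:,0]<20)&(hsv[:,:,2]>90)).astype(np.uint8);k=np.zeros_like(m);k[188:234,308:342]=1;m*=k
m=cv2.morphologyEx(m,cv2.MORPH_CLOSE,np.ones((3,3)))
cs,_=cv2.findContours(m,0,1);q=max(cs,key=cv2.contourArea);print(cv2.contourArea(q),cv2.boundingRect(q),cv2.approxPolyDP(cv2.convexHull(q),1.5,True).reshape(-1,2).tolist())
print('cross pred',proj(s,[.525,.1775,.01]),'lens pred (74mm)',proj(s,[.599,.1767,.14]))
```

```text
132.5 (316, 188, 10, 41) [[324, 188], [323, 227], [319, 228], [317, 226], [316, 203], [322, 188]]
cross pred [326.15166109 263.48151274] lens pred (74mm) [294.06858921 200.46469827]
```

The outline matches the prediction within about 1 px, so I'm handing in.

```bash
python3 -c "
from cell import robot
print(robot.observe()['qvel'].round(4) if hasattr(robot.observe()['qvel'],'round') else robot.observe()['qvel']); print(robot.hand_in())"
```

```text
[-0.0013  0.0008  0.001   0.0015  0.0006 -0.0004]
the job is handed in; nothing more can be done
None
```

Job handed in after about 16 s: the flap stands open, and the cassette is held still and upright over the cross at lens height, broad face to the lens; by the side camera it is within about 2 mm, and no bystander was touched.

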